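Centre-mark a strip through a jig with an automatic punch

ROBOT

A 6-joint arm with a two-finger parallel gripper is mounted at the origin on a cart in front of the work surface, level with it; the furniture and walls round the work are solid. World frame = base frame: x ahead of the robot, y to its left, z up, the work surface at z = 0. Lengths are in m, angles in degrees, forces in N, time in s.
With the tool pointing down it reaches from about 0.3 to 0.75 m from the base axis. Payload 8.5 kg.
Tool frame: the origin (TCP) lies on the centre line of the jaws, within the pads' length; the fingertips stand 17 mm ahead of it and the grasp point (between the pads) lies 2 mm behind it (env.tip_extent is the distance from the TCP to the fingertips, in m); z points along the fingers, y is the direction in which the jaws open and shut (so a half turn about z gives the same grasp; the last joint's range is limited). The gripper opens to 85 mm and grips with 20 to 120 N. Pads are 22 mm wide; open, the fingers measure 114 mm over their backs; the gripper's body (76 mm by 85 mm) begins 54 mm behind the grasp point. The pads swing forward as they close: fully open they stand 13 mm farther back than shut.
Start: joints at [60.831, 21.807, 74.336, -0, 83.858, -12.336], TCP at [0.159, 0.526, 0.248] pointing down, gripper open.
Joint ranges: [-178.18, 178.18], [-50.72, 133.34], [12.68, 142.11], [-81.47, 261.47], [9.98, 163.14], [-165.26, 165.26]. Speed limits (degrees/s): [136.94, 136.94, 180, 180, 180, 180].

INTERFACE

Orientations are given as a 3x3 rotation matrix whose columns are the frame's x, y, z axes.
In Python, from rig import telemetry, get_image, camera_params, close_job, env gives the robot as it stands.
- The arm moves only by the tool apply_moves, never from a script. Its argument "motion" is a list of rows, each an object of numbers: "tx", "ty", "tz": the shift along the tool's x, y, z in cm; "turn": the turn about the tool's z in degrees; "jaw": the gripper's target within -1 to 1 (fully open at 1, half-way at 0, shut at -1). In form: [{"tx": .., "ty": .., "tz": .., "turn": .., "jaw": ..}, ...]. A call has 1 to 5 rows; each row is the pose to reach, as a shift and turn from the pose measured when the call began, along the tool's axes at that moment; what a row does not reach only later rows make up. A row lasts 1/12 s, in which the tool goes at most 41.7 mm and 7.16 degrees, less where a joint would pass 70% of its speed; a pose out of reach is approached as far as the arm can. A call with a gripper value outside its range is refused whole. The fingers move at their own pace and stop on an object; "squeeze" is the grip in N (left out, the last holds). Time passes only in rows, so rows that repeat a pose let the fingers close. It gives the time, the measured TCP pose, the force and the opening at its end, in the units of the state.
- telemetry.observe(): the state, without advancing time (a new reading comes with each control period).
- get_image(name): name is "side" or "top" or "wrist"; returns (picture, depth): 384x512x3 uint8, red, green, blue; 384x512 float32, m along the optical axis (not along the pixel's ray), 0 where there is no reading.
- camera_params(name): a dict with "fx", "fy", "cx", "cy" (pixels), "rvec" (rotation vector, rad) and "tvec" (3), from world to camera coordinates, as OpenCV has them. Camera axes: x right, y down, z forward; pixel columns grow to the right and rows downward; lengths in m; the calibration is good to about 2 mm. A picture is of the moment at which its call begins: read the wrist's pose just before it. camera_params takes no time and is no camera call; for the wrist camera it gives the pose at the moment of the call.
- close_job(): hands the job in, once; it reports no verdict.
The state is a dict: "time_s": time; "q": joint angles; "qvel": joint speeds; "joint_efforts": joint torques, N m; "position": TCP position; "tool_rot": TCP orientation; "ft_force": force on the tool from outside, world axes, zero at the start; "wrist_torque": the same for the moment, N m; "grip_width": finger opening in m.
Only numpy, scipy, OpenCV 4.12 (cv2) and the standard library are available. Lean on these libraries where they do the work, as an engineer would, in place of code of your own. Each camera call takes 0.05 s, during which the arm holds its last target. There are 200 camera calls.

TASK

Take the automatic centre punch from its wooden stand, enter it in the steel jig's guide hole farthest from the thumb screw, and press it straight down onto the strip hidden inside, gently, only until its spring trips. Do not trip it anywhere else or ram it hard against the jig or strip. Then put the punch back upright in its stand, leaving the angle bracket, the plain centre punch and the wood offcut where they lie.

Things in the scene. Friction and masses are not known exactly. Their poses are not given: they have to be found in the camera images.
- punch: plain steel automatic centre punch, upright in the stand, 0.16 kg. Origin: on its axis at the collar's underside; z up to the cap. Collar dia 26 mm, z 0..6; ribbed round handle dia 18, z 6..72 (grip here from above, any yaw); cap dia 19 to z 85. Below: barrel dia 14 to z -45 (last 3 mm tapered), sprung nose dia 8, conical point at z -63. Over 25 N end load harms it
- punch_tip (a point): point of the sprung nose, 63 mm below the collar's underside when out. It gives from about 8 N; resistance rises to 13 N at 5 mm, the spring trips at 6 mm and resistance drops to 4 N at 7.5 mm (only then is the mark made), then rises to 6 N at the hard stop at 10 mm. Springs out again when unloaded: keep pressed 0.2 s after the trip
- jig: fixed closed steel box jig, 60 x 150 x 56 mm (x, y, z). Origin: centre of its underside; z up, y lengthwise. Its 14 mm top plate has three guide holes in a row on the centre line, dia 16.4 mm, 1.5 mm chamfer, at y = -42 mm (the one to use), 0 and +36 mm. A winged thumb screw, 40 mm across, 24 mm tall, stands on the plate at y = +62 mm
- guide_mouth (a point): centre of the guide hole to use (farthest from the thumb screw) at the plate's top face, 56 mm above the bench; z up. Under it, inside the jig, a steel strip lies on packing of unknown thickness: its top is anywhere from 24 to 44 mm below this point, to be found by feel
- stand: fixed wooden stand, 70 x 70 x 75 mm, with one vertical through hole of 19 mm in the middle of its top. Origin: centre of its underside; z up. Note: a fixed wire mesh screen about 0.3 m tall stands on the bench to the right of the work, at about y = -0.31 m; pass above it
- stand_mouth (a point): centre of the stand's hole, level with the stand's top face, 75 mm above the bench; the punch's collar rests here, its nose hanging free below
- angle_bracket: loose bent steel bracket, 60 x 40 x 50 mm, origin under its middle; a bystander
- centre_punch: loose plain one-piece centre punch lying on the bench, 11 x 108 x 11 mm, origin under its middle; a bystander, not the tool to use
- offcut_2: loose beech offcut, 60 x 85 x 24 mm, origin under its middle; a bystander
There are look-alikes about, which are no part of the job. Several things have the shape of the stand; the one meant has the colours described above.

How it is judged:
By the outcome, as a careful person would: the job done as asked, in the order asked, and still so for the second after the job is handed in, with the robot touching nothing.
It also fails if it takes over 69 s, if anything falls off the work surface, if the arm or the gripper's body presses on something with over 40 N, if the wrist force passes 120 N, or if a joint passes its speed limit or range.

## Working session

There is one attempt and no reset: what is moved stays moved. The work goes in short steps, Python scripts to look and compute and a tool call to move; the robot and the scene stay as the last step left them, time stands still between calls to the robot, and variables do not carry over. Pictures are saved under pics/ and viewed, about 8 in all and at most 12, crops included, and the job is handed in when it is done.

Besides the shell and the picture viewer there is one more tool, called after ">>>" as name([rows], argument=value, ...), one row to a line, values as JSON. apply_moves: Moves the arm, as the interface text tells. Its arguments: {"type":"object","properties":{"motion":{"type":"array"},"squeeze":{"type":"number"}},"required":["motion"]}

```bash
ls; mkdir -p pics
cat > h.py <<'E'
import numpy as np, cv2
from rig import telemetry, get_image, camera_params, close_job, env
def snap(n,fn):
    p=camera_params(n); im,d=get_image(n)
    np.savez(f'pics/{fn}.npz',im=im,d=d,**{k:np.array(v) for k,v in p.items()})
    cv2.imwrite(f'pics/{fn}.png',im[:,:,::-1]); return im,d,p
def load(fn):
    z=np.load(f'pics/{fn}.npz'); return z['im'],z['d'],{k:z[k] for k in ('fx','fy','cx','cy','rvec','tvec')}
def RT(p): return cv2.Rodrigues(np.array(p['rvec'],float).reshape(3))[0],np.array(p['tvec'],float).reshape(3)
def ray(p,u,v):
    R,t=RT(p); d=R.T@np.array([(u-p['cx'])/p['fx'],(v-p['cy'])/p['fy'],1.]); return -R.T@t,d
def onz(p,u,v,z):
    c,d=ray(p,u,v); return c+d*(z-c[2])/d[2]
def cloud(p,d):
    R,t=RT(p); v,u=np.indices(d.shape); P=np.stack([(u-p['cx'])/p['fx']*d,(v-p['cy'])/p['fy']*d,d],-1)
    return (P-t)@R
def proj(p,X):
    R,t=RT(p); q=R@np.asarray(X)+t; return p['fx']*q[0]/q[2]+p['cx'],p['fy']*q[1]/q[2]+p['cy']
E
python3 - <<'E'
from h import *
for n in ('top','side'):
    im,d,p=snap(n,n+'0'); print(n,ray(p,256,192))
a=cv2.imread('pics/top0.png');b=cv2.imread('pics/side0.png')
cv2.imwrite('pics/both.png',cv2.resize(np.vstack([a,b]),(400,600)) if 0 else cv2.resize(np.hstack([a,b]),(800,300)))
print(telemetry.observe())
E
```

```text
pics
top (array([0.32387621, 0.12796133, 1.3506809 ]), array([ 0.19802512,  0.01382186, -0.98018664]))
side (array([1.49944014, 0.06147205, 0.9074027 ]), array([-0.74070253,  0.0868679 , -0.66686567]))
{'time_s': 0.1, 'q': array([ 6.08316785e+01,  2.18379141e+01,  7.43800632e+01,  6.59077011e-04,
        8.38600733e+01, -1.23363167e+01]), 'qvel': array([-0.01993573, -0.04891229, -0.12918599, -0.1132966 ,  0.08261195,
       -0.04177045]), 'joint_efforts': array([ 4.39880183e-03, -4.49216259e+01, -2.31660265e+01, -9.37802974e-05,
        3.64763444e-03, -1.66136749e-05]), 'position': array([0.15914054, 0.52621065, 0.24776821]), 'tool_rot': array([[-9.57157438e-01,  2.89567238e-01, -6.73911307e-04],
       [ 2.89567864e-01,  9.57156753e-01, -1.18392276e-03],
       [ 3.02213515e-04, -1.32834354e-03, -9.99999072e-01]]), 'ft_force': array([0.00059741, 0.2658368 , 0.37834537]), 'wrist_torque': array([-0.07659846, -0.00390625, -0.0297427 ]), 'grip_width': 0.0853570165662096}
```

View pics/top0.png

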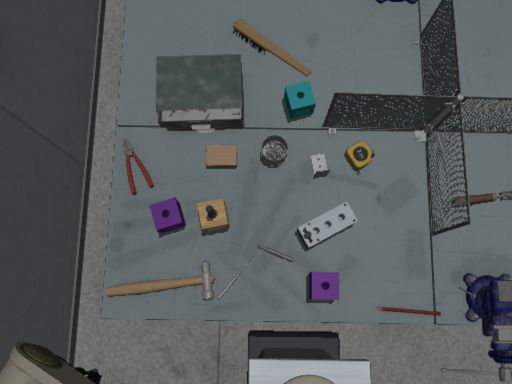

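View pics/side0.png

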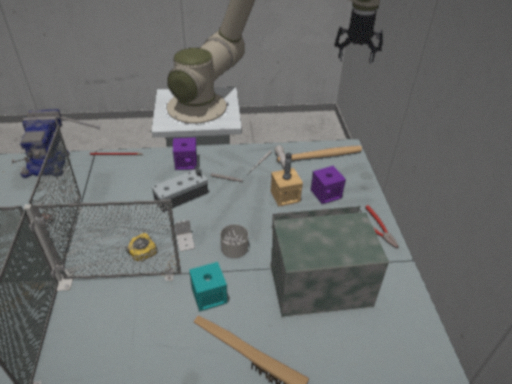

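Top view: the wooden stand with the punch is at (212,214). The look-alike stands are purple at (168,216) and (324,286) and teal at (300,99); only the tan one is wood and holds the punch. The jig is at (327,226) with its thumb screw near (307,236), so the hole to use should be the one near (344,213). I'll confirm both in one crop and measure.

Run:
```python
from h import *
im,d,p=load('top0'); C=cloud(p,d)
im2,d2,p2=load('side0'); C2=cloud(p2,d2)
a=cv2.resize(im[180:270,180:370,::-1],(760,360),interpolation=cv2.INTER_CUBIC)
b=cv2.resize(im2[140:215,145:345,::-1],(640,240),interpolation=cv2.INTER_CUBIC)
o=np.zeros((600,760,3),np.uint8);o[:360]=a;o[360:,:640]=b;cv2.imwrite('pics/crop1.png',o)
for nm,CC in(('top',C),('side',C2)):
    X=CC.reshape(-1,3)
    def near(c,r,z0,z1): return X[(np.hypot(X[:,0]-c[0],X[:,1]-c[1])<r)&(X[:,2]>z0)&(X[:,2]<z1)]
    st=C[214,220]; jg=C[226,327]
    print(nm,st,jg)
    for c,r,z0,z1 in ((st,.08,.068,.082),(st,.08,.095,.2),(jg,.12,.050,.062),(jg,.12,.066,.095)):
        q=near(c,r,z0,z1)
        if len(q)>4:
            rr=cv2.minAreaRect(q[:,:2].astype(np.float32)); print(len(q),q.mean(0).round(4),np.percentile(q[:,2],[1,50,99]).round(4),rr)
# blobs: whole jig via depth
```

```text
top [0.52195325 0.23994723 0.06898773] [ 0.49998917 -0.04750095  0.03000816]
616 [0.5209 0.2596 0.0755] [0.0694 0.0755 0.0817] ((0.5225774049758911, 0.2604484558105469), (0.070920929312706, 0.07022692263126373), 12.515951156616211)
73 [0.5194 0.2579 0.1453] [0.0967 0.1551 0.1647] ((0.5212656855583191, 0.259965717792511), (0.017736993730068207, 0.016759535297751427), 47.50857925415039)
1089 [ 0.5037 -0.0478  0.0568] [0.0508 0.0568 0.0615] ((0.5026681423187256, -0.04562199115753174), (0.06013460457324982, 0.15105240046977997), 28.973106384277344)
58 [0.4725 0.0091 0.0751] [0.0663 0.0752 0.0838] ((0.4726107716560364, 0.009324783459305763), (0.03803460672497749, 0.016513405367732048), 47.98411178588867)
side [0.52195325 0.23994723 0.06898773] [ 0.49998917 -0.04750095  0.03000816]
400 [0.5293 0.261  0.0757] [0.0687 0.0759 0.0817] ((0.5226309895515442, 0.2622421383857727), (0.07437695562839508, 0.07173997163772583), 11.664541244506836)
140 [0.5269 0.2607 0.1323] [0.097  0.134  0.1623] ((0.5254087448120117, 0.2607901990413666), (0.01835063099861145, 0.017363227903842926), 77.3385009765625)
758 [ 0.5073 -0.0469  0.0567] [0.0505 0.057  0.0611] ((0.5014380216598511, -0.04330417513847351), (0.06735542416572571, 0.1522897481918335), 28.69676399230957)
44 [0.471  0.0094 0.0744] [0.0668 0.0751 0.0796] ((0.434512734413147, -0.007738035172224045), (0.12376628071069717, 0.01870131492614746), 26.767833709716797)
```

View pics/crop1.png

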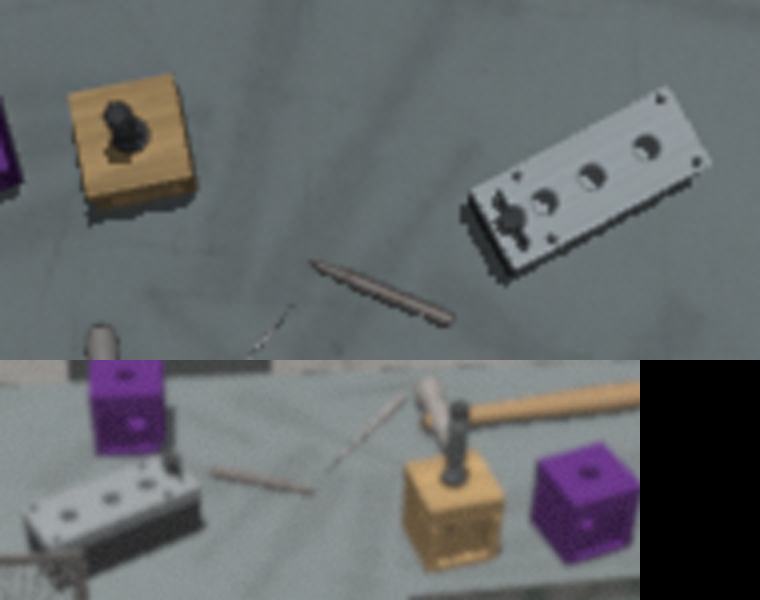

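The crop shows the tan stand holding the dark punch at crop (125,125). The jig's thumb screw is at (510,220) and its far hole at (647,148), which is the guide hole to use. The stand centre is about (0.5225, 0.260), and the guide mouth about (0.523, -0.082). I'll move over the stand next and refine with the wrist camera.

>>> apply_moves([
  {"tx": -4, "ty": -1.4},
  {"tx": -8, "ty": -2.8},
  {"tx": -12, "ty": -4.2},
  {"tx": -16, "ty": -5.6},
  {"tx": -19.5, "ty": -7},
])

```text
invalid input
```

>>> apply_moves([
  {"tx": -4, "ty": -1.4},
  {"tx": -8, "ty": -2.8},
  {"tx": -12, "ty": -4.2},
  {"tx": -16, "ty": -5.6},
  {"tx": -18, "ty": -6.5},
])

```text
invalid input
```

Run:
```python
from h import *
o=telemetry.observe(); print(o['time_s'],o['position'],o['tool_rot'].round(3).tolist(),o['grip_width'],o['ft_force'])
im,d,p=snap('wrist','w1')
print(ray(p,256,192))
print('punch/cap proj',proj(p,(.5225,.261,.16)),proj(p,(.5225,.261,.075)))
C=cloud(p,d);X=C.reshape(-1,3)[d.ravel()>0]
for z0,z1 in((.07,.08),(.15,.166),(.1,.166)):
    q=X[(np.hypot(X[:,0]-.522,X[:,1]-.26)<.06)&(X[:,2]>z0)&(X[:,2]<z1)]
    if len(q)>4:print(len(q),q.mean(0),cv2.minAreaRect(q[:,:2].astype(np.float32)))
```

```text
0.1 [0.15914054 0.52621065 0.24776821] [[-0.957, 0.29, -0.001], [0.29, 0.957, -0.001], [0.0, -0.001, -1.0]] 0.0853570165662096 [0.00059741 0.2658368  0.37834537]
(array([0.08143998, 0.55095242, 0.37343532]), array([ 0.30778472, -0.08362015, -0.94783031]))
punch/cap proj (np.float64(115.74565671826915), np.float64(568.7113071323165)) (np.float64(140.72401479192112), np.float64(479.878544481803))
```

View pics/w1.png

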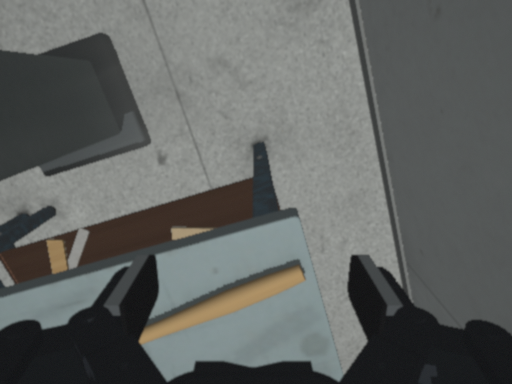

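The rows were refused, so the arm hasn't moved (the view shows only the floor and the hammer handle). I'll give every key in each row.

>>> apply_moves([
  {"tx": -4, "ty": -1.4, "tz": 0, "turn": 0, "jaw": 1},
  {"tx": -8, "ty": -2.8, "tz": 0, "turn": 0, "jaw": 1},
  {"tx": -12, "ty": -4.2, "tz": 0, "turn": 0, "jaw": 1},
  {"tx": -16, "ty": -5.6, "tz": 0, "turn": 0, "jaw": 1},
  {"tx": -19.5, "ty": -7, "tz": 0, "turn": 0, "jaw": 1},
], squeeze=60)

```text
time_s: 0.57
position: [0.3269, 0.4014, 0.2477]
tool_rot: [[-0.957, 0.289, -0.001], [0.289, 0.957, -0.001], [0.0, -0.001, -1.0]]
ft_force: [1.1, 0.7, 0.6]
grip_width: 0.085
```

>>> apply_moves([
  {"tx": -4, "ty": -1.4, "tz": 0, "turn": 0, "jaw": 1},
  {"tx": -8, "ty": -2.8, "tz": 0, "turn": 0, "jaw": 1},
  {"tx": -12, "ty": -4.2, "tz": 0, "turn": 0, "jaw": 1},
  {"tx": -16, "ty": -5.6, "tz": 0, "turn": 0, "jaw": 1},
  {"tx": -17, "ty": -6.3, "tz": 0, "turn": 0, "jaw": 1},
])

```text
time_s: 0.98
position: [0.475, 0.2889, 0.2471]
tool_rot: [[-0.956, 0.293, -0.0], [0.293, 0.956, -0.002], [-0.0, -0.002, -1.0]]
ft_force: [-0.5, 0.7, -0.6]
grip_width: 0.0851
```

```bash
cat > look.py <<'E'
from h import *
import sys
o=telemetry.observe(); print(o['time_s'],o['position'],o['tool_rot'].round(3).tolist(),o['grip_width'],o['ft_force'])
im,d,p=snap('wrist',sys.argv[1])
for z in (.16,.075): print('stand proj',proj(p,(.5225,.261,z)))
C=cloud(p,d);X=C.reshape(-1,3)[d.ravel()>0]
for z0,z1 in((.07,.08),(.15,.166),(.1,.166)):
    q=X[(np.hypot(X[:,0]-.522,X[:,1]-.26)<.06)&(X[:,2]>z0)&(X[:,2]<z1)]
    if len(q)>4:print(len(q),q.mean(0),cv2.minAreaRect(q[:,:2].astype(np.float32)))
E
python3 look.py w2
```

```text
0.9833 [0.47499445 0.28886558 0.24709848] [[-0.956, 0.293, -0.0], [0.293, 0.956, -0.002], [-0.0, -0.002, -1.0]] 0.08509763331815545 [-0.47688928  0.68482397 -0.61767641]
stand proj (np.float64(234.18174960353696), np.float64(273.6530186317201))
stand proj (np.float64(238.91270103630995), np.float64(225.71957597083278))
3761 [0.51597981 0.26571763 0.07519108] ((0.5225523710250854, 0.26288631558418274), (0.07090121507644653, 0.07056771963834763), 12.716355323791504)
495 [0.51925301 0.26364138 0.15767359] ((0.5207244753837585, 0.26306572556495667), (0.018142065033316612, 0.016372814774513245), 63.10629653930664)
1096 [0.51733462 0.26449198 0.14051695] ((0.5208605527877808, 0.2631080150604248), (0.018192768096923828, 0.016925795003771782), 55.95082092285156)
```

>>> apply_moves([
  {"tx": -2.6, "ty": -0.6, "tz": 0, "turn": 0, "jaw": 1},
  {"tx": -5.3, "ty": -1.2, "tz": 1, "turn": 0, "jaw": 1},
  {"tx": -5.3, "ty": -1.2, "tz": 1, "turn": 0, "jaw": 1},
  {"tx": -5.3, "ty": -1.2, "tz": 1, "turn": 0, "jaw": 1},
  {"tx": -5.3, "ty": -1.2, "tz": 1, "turn": 0, "jaw": 1},
])

```text
time_s: 1.45
position: [0.5217, 0.2614, 0.2369]
tool_rot: [[-0.956, 0.294, -0.001], [0.294, 0.956, -0.002], [0.001, -0.003, -1.0]]
ft_force: [-0.1, -0.0, 0.3]
grip_width: 0.0852
```

```bash
python3 look.py w3
```

```text
1.45 [0.52173957 0.26140652 0.23691471] [[-0.956, 0.294, -0.001], [0.294, 0.956, -0.002], [0.001, -0.003, -1.0]] 0.08516024337983386 [-0.12209686 -0.02492724  0.25605275]
stand proj (np.float64(251.12391765555745), np.float64(212.60642186654204))
stand proj (np.float64(251.77120856958476), np.float64(176.99176177122325))
4588 [0.51663556 0.26488247 0.07520317] ((0.5225683450698853, 0.26275745034217834), (0.07040882110595703, 0.07045665383338928), 12.612719535827637)
612 [0.52016284 0.26313161 0.15801496] ((0.5216737389564514, 0.26256880164146423), (0.018216408789157867, 0.01810666173696518), 59.591800689697266)
1065 [0.51808797 0.26375168 0.14464854] ((0.5216441750526428, 0.26259106397628784), (0.018242014572024345, 0.01812470331788063), 57.76515197753906)
```

View pics/w3.png

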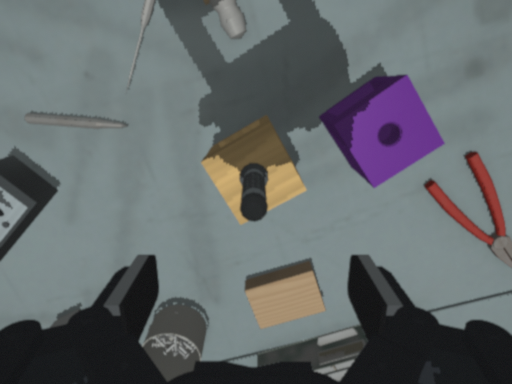

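The wrist view shows the punch's cap at (253,207) above the tan stand at (253,170), clear between the fingers. I'll descend and grasp the handle.

>>> apply_moves([
  {"tx": 0, "ty": 0.1, "tz": 3, "turn": 0, "jaw": 1},
  {"tx": 0, "ty": 0.1, "tz": 6, "turn": 0, "jaw": 1},
  {"tx": 0, "ty": 0.1, "tz": 9, "turn": 0, "jaw": 1},
  {"tx": 0, "ty": 0.1, "tz": 11.9, "turn": 0, "jaw": 1},
  {"tx": 0, "ty": 0.1, "tz": 11.9, "turn": 0, "jaw": 1},
], squeeze=80)

```text
time_s: 1.92
position: [0.5186, 0.2625, 0.1138]
tool_rot: [[-0.956, 0.292, -0.01], [0.292, 0.956, -0.005], [0.008, -0.007, -1.0]]
ft_force: [-0.4, 0.2, -0.1]
grip_width: 0.0857
```

>>> apply_moves([
  {"tx": 0, "ty": 0, "tz": 0, "turn": 0, "jaw": -0.3},
  {"tx": 0, "ty": 0, "tz": 0, "turn": 0, "jaw": -0.4},
  {"tx": 0, "ty": 0, "tz": 0, "turn": 0, "jaw": -0.5},
  {"tx": 0, "ty": 0, "tz": 0, "turn": 0, "jaw": -0.6},
  {"tx": 0, "ty": 0, "tz": 0, "turn": 0, "jaw": -0.6},
])

```text
time_s: 2.33
position: [0.5191, 0.2627, 0.1151]
tool_rot: [[-0.956, 0.292, -0.007], [0.292, 0.956, -0.004], [0.006, -0.006, -1.0]]
ft_force: [-0.3, -0.1, -0.3]
grip_width: 0.0257
```

>>> apply_moves([
  {"tx": -0.3, "ty": 0.1, "tz": -0.3, "turn": 0, "jaw": -0.4},
  {"tx": -0.3, "ty": 0.1, "tz": -0.3, "turn": 0, "jaw": -0.4},
  {"tx": -0.3, "ty": 0.1, "tz": -0.3, "turn": 0, "jaw": -0.4},
  {"tx": -0.3, "ty": 0.1, "tz": -0.3, "turn": 0, "jaw": -0.4},
])

```text
time_s: 2.67
position: [0.5223, 0.2627, 0.1182]
tool_rot: [[-0.956, 0.292, -0.007], [0.292, 0.956, -0.004], [0.006, -0.006, -1.0]]
ft_force: [1.3, -0.9, 0.2]
grip_width: 0.0255
```

Run:
```python
from h import *
o=telemetry.observe(); print(o['position'],o['tool_rot'],o['grip_width'],o['ft_force'])
```

```text
[0.52231779 0.26274711 0.11819762] [[-0.95643838  0.29184828 -0.00708523]
 [ 0.29187974  0.95644714 -0.00388516]
 [ 0.00564277 -0.00578395 -0.99996735]] 0.025492473465291772 [ 1.33628289 -0.88873979  0.19985573]
```

>>> apply_moves([
  {"tx": 0, "ty": 0, "tz": 0, "turn": 0, "jaw": -0.7},
  {"tx": 0, "ty": 0, "tz": 0, "turn": 0, "jaw": -1},
  {"tx": 0, "ty": 0, "tz": 0, "turn": 0, "jaw": -1},
  {"tx": 0, "ty": 0, "tz": 0, "turn": 0, "jaw": -1},
])

```text
time_s: 3.0
position: [0.5223, 0.2627, 0.1182]
tool_rot: [[-0.956, 0.292, -0.007], [0.292, 0.956, -0.004], [0.006, -0.006, -1.0]]
ft_force: [-0.8, -0.8, 1.3]
grip_width: 0.0162
```

Run:
```python
from h import *
o=telemetry.observe(); print(o['position'],o['tool_rot'],o['grip_width'],o['ft_force'])
```

```text
[0.52227791 0.26272438 0.11824035] [[-0.95643686  0.29185089 -0.007182  ]
 [ 0.29188314  0.95644593 -0.00392577]
 [ 0.00572346 -0.00585106 -0.9999665 ]] 0.016213460699785878 [-0.79811621 -0.76679028  1.27379708]
```

>>> apply_moves([
  {"tx": 0.02, "ty": 0, "tz": -2.5, "turn": 0, "jaw": -1},
  {"tx": 0.04, "ty": 0, "tz": -5.5, "turn": 0, "jaw": -1},
  {"tx": 0.06, "ty": -0.05, "tz": -9, "turn": 0, "jaw": -1},
  {"tx": 0.07, "ty": -0.07, "tz": -12, "turn": 0, "jaw": -1},
  {"tx": 0.07, "ty": -0.07, "tz": -12.5, "turn": 0, "jaw": -1},
])

```text
time_s: 3.42
position: [0.5235, 0.2632, 0.2485]
tool_rot: [[-0.956, 0.292, 0.001], [0.292, 0.956, -0.002], [-0.002, -0.001, -1.0]]
ft_force: [-0.5, 0.4, -1.4]
grip_width: 0.0164
```

>>> apply_moves([
  {"tx": 0, "ty": 0, "tz": 0, "turn": 0, "jaw": -1},
  {"tx": 0, "ty": 0, "tz": 0, "turn": 0, "jaw": -1},
  {"tx": 0, "ty": 0, "tz": 0, "turn": 0, "jaw": -1},
])

```text
time_s: 3.67
position: [0.5231, 0.263, 0.2468]
tool_rot: [[-0.957, 0.292, -0.002], [0.292, 0.956, -0.002], [0.001, -0.003, -1.0]]
ft_force: [-0.1, 0.1, -2.2]
grip_width: 0.0162
```

Run:
```python
from h import *
o=telemetry.observe(); R=o['tool_rot'];P=o['position'];print(P,R,o['grip_width'],o['ft_force'])
print('shift to above jig (cm, tool)',R.T@(np.array([.5228,-.0817,P[2]])-P)*100)
# stand hole, measured in wrist and offset
im,d,p=snap('wrist','w4'); C=cloud(p,d);X=C.reshape(-1,3)[d.ravel()>0]
T=(X-P)@R  # tool frame
q=T[(np.hypot(T[:,0],T[:,1])<.02)&(T[:,2]>.02)&(T[:,2]<.12)]
print(len(q)); 
for a in np.arange(.02,.12,.01):
    s=q[(q[:,2]>=a)&(q[:,2]<a+.01)]
    if len(s):print(a.round(2),len(s),s.min(0).round(4),s.max(0).round(4),s.mean(0).round(4))
```

```text
[0.52305051 0.26304341 0.24683145] [[-9.56502237e-01  2.91720486e-01 -1.62126913e-03]
 [ 2.91723787e-01  9.56499483e-01 -2.44357434e-03]
 [ 8.37902391e-04 -2.81024709e-03 -9.99995700e-01]] 0.016236761466802162 [-0.08445067  0.14316371 -2.18192638]
shift to above jig (cm, tool) [-10.03302441 -32.98199714   0.08428123]
1355
0.02 267 [ 0.0025 -0.0076  0.0201] [0.0097 0.0093 0.0299] [0.0075 0.0008 0.0246]
0.03 701 [-0.0016 -0.0119  0.03  ] [0.0129 0.0133 0.04  ] [0.0072 0.0007 0.0364]
0.04 67 [ 0.0044 -0.0114  0.04  ] [0.0127 0.0127 0.0438] [0.0104 0.0007 0.0413]
0.05 20 [ 0.0049 -0.0035  0.0575] [0.0068 0.0055 0.0599] [0.0062 0.001  0.0589]
0.06 113 [ 0.0017 -0.0057  0.06  ] [0.007 0.007 0.07 ] [0.0054 0.0004 0.0648]
0.07 107 [-0.0008 -0.0064  0.0701] [0.0068 0.0072 0.0799] [0.0051 0.0005 0.0746]
0.08 54 [ 0.0004 -0.0061  0.08  ] [0.0067 0.0073 0.0862] [0.0048 0.0006 0.0824]
0.09 24 [ 0.0004 -0.003   0.0932] [0.0036 0.0042 0.0997] [0.0027 0.0004 0.0968]
0.1 2 [ 0.0017 -0.0016  0.1002] [0.0024 0.0035 0.1006] [0.002  0.0009 0.1004]
```

View pics/w4.png

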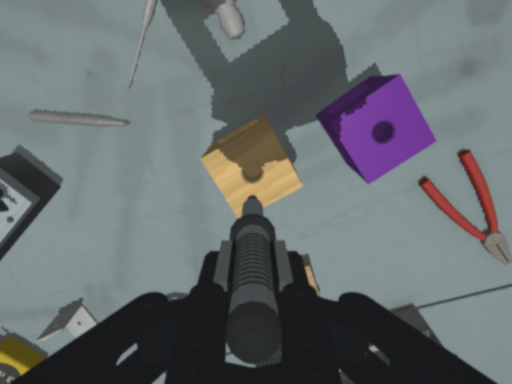

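The view shows the punch held straight between the jaws, its nose ending at (253,200) and the stand hole free at (252,172). The punch axis is within 0.5 mm of the TCP line. Now to above the jig.

>>> apply_moves([
  {"tx": -1, "ty": -3.3, "tz": 0, "turn": 0, "jaw": -1},
  {"tx": -2, "ty": -6.8, "tz": 0, "turn": 0, "jaw": -1},
  {"tx": -3.1, "ty": -10.3, "tz": 0, "turn": 0, "jaw": -1},
  {"tx": -4.2, "ty": -13.8, "tz": 0, "turn": 0, "jaw": -1},
  {"tx": -5.3, "ty": -17.3, "tz": 0, "turn": 0, "jaw": -1},
])

```text
time_s: 4.13
position: [0.5226, 0.0805, 0.2457]
tool_rot: [[-0.957, 0.291, -0.005], [0.291, 0.957, -0.002], [0.004, -0.004, -1.0]]
ft_force: [1.1, -0.1, -1.6]
grip_width: 0.0164
```

>>> apply_moves([
  {"tx": -1.1, "ty": -3.5, "tz": 0, "turn": 0, "jaw": -1},
  {"tx": -2.2, "ty": -7, "tz": 0, "turn": 0, "jaw": -1},
  {"tx": -3.3, "ty": -10.5, "tz": 0, "turn": 0, "jaw": -1},
  {"tx": -4.2, "ty": -13.5, "tz": 0, "turn": 0, "jaw": -1},
  {"tx": -4.7, "ty": -15.5, "tz": 0, "turn": 0, "jaw": -1},
])

```text
time_s: 4.55
position: [0.5219, -0.0842, 0.2447]
tool_rot: [[-0.956, 0.293, -0.007], [0.293, 0.956, -0.002], [0.006, -0.004, -1.0]]
ft_force: [-0.3, -0.8, -1.7]
grip_width: 0.0163
```

>>> apply_moves([
  {"tx": 0, "ty": 0, "tz": 0, "turn": 0, "jaw": -1},
  {"tx": 0, "ty": 0, "tz": 0, "turn": 0, "jaw": -1},
  {"tx": 0, "ty": 0, "tz": 0, "turn": 0, "jaw": -1},
])

```text
time_s: 4.8
position: [0.5216, -0.0836, 0.2438]
tool_rot: [[-0.956, 0.293, -0.009], [0.293, 0.956, -0.001], [0.008, -0.003, -1.0]]
ft_force: [-0.2, -0.3, -1.8]
grip_width: 0.0161
```

```bash
cat > jig.py <<'E'
from h import *
import sys
o=telemetry.observe(); R=o['tool_rot'];P=o['position'];print(P,R.round(4).tolist(),o['ft_force'])
im,d,p=snap('wrist',sys.argv[1])
G=np.array([.5228,-.0817,.056]); print('proj',proj(p,G),'tool shift cm',R.T@(G-P)*100)
C=cloud(p,d);X=C.reshape(-1,3)[d.ravel()>0]
q=X[(np.hypot(X[:,0]-.5025,X[:,1]+.045)<.1)&(abs(X[:,2]-.056)<.004)]
print(len(q),q[:,2].mean(),cv2.minAreaRect(q[:,:2].astype(np.float32)))
# rectified plan view of top face at 0.25 mm/px, x up->rows
cx,cy,s,n=.5025,-.045,.00025,640
R0,t0=RT(p); i,j=np.indices((n,n)); W=np.stack([cx-(i-n/2)*s,cy-(j-n/2)*s,np.full((n,n),.056)],-1)
q=W@R0.T+t0; u=(p['fx']*q[...,0]/q[...,2]+p['cx']).astype(np.float32); v=(p['fy']*q[...,1]/q[...,2]+p['cy']).astype(np.float32)
rec=cv2.remap(im,u,v,cv2.INTER_CUBIC); cv2.imwrite(f'pics/{sys.argv[1]}_r.png',rec[:,:,::-1])
E
python3 jig.py w5
```

```text
[ 0.52161505 -0.08356112  0.24378212] [[-0.956, 0.2934, -0.0089], [0.2934, 0.956, -0.0008], [0.0082, -0.0034, -1.0]] [-0.23696589 -0.28373499 -1.84803709]
proj (np.float64(254.40345587957233), np.float64(170.84312224809258)) tool shift cm [-0.21344223  0.27659822 18.77625817]
8744 0.05619097502200396 ((0.5027657747268677, -0.04299306124448776), (0.06066335737705231, 0.15031981468200684), 29.013551712036133)
```

View pics/w5_r.png

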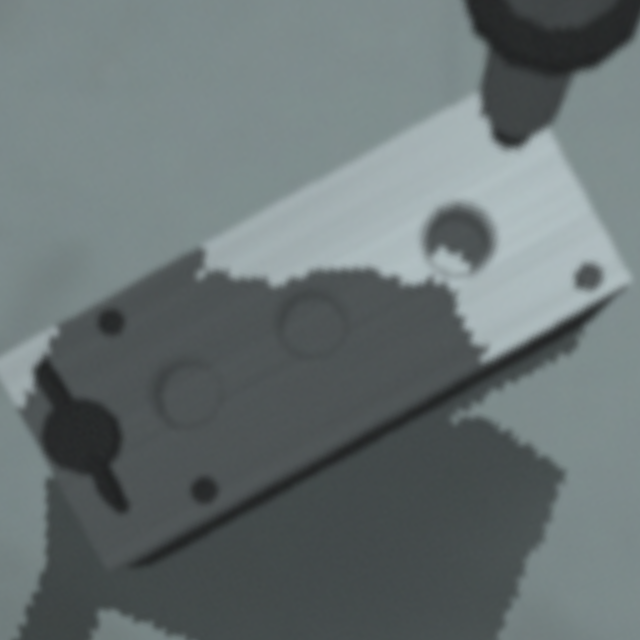

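The rectified view shows the guide hole centred at (459,240), i.e. about (0.5226, -0.0798) with the wrist camera. The thumb screw is at (82,435), at the other end. I'll lower to just above the mouth and compare nose with hole.

>>> apply_moves([
  {"tx": -0.07, "ty": 0.37, "tz": 2.5, "turn": 0, "jaw": -1},
  {"tx": -0.07, "ty": 0.37, "tz": 5, "turn": 0, "jaw": -1},
  {"tx": -0.07, "ty": 0.37, "tz": 7, "turn": 0, "jaw": -1},
  {"tx": -0.07, "ty": 0.37, "tz": 7.2, "turn": 0, "jaw": -1},
  {"tx": -0.07, "ty": 0.37, "tz": 7.2, "turn": 0, "jaw": -1},
])

```text
time_s: 5.27
position: [0.5227, -0.0788, 0.1716]
tool_rot: [[-0.957, 0.291, -0.01], [0.291, 0.957, -0.0], [0.01, -0.003, -1.0]]
ft_force: [-0.3, 0.5, -1.9]
grip_width: 0.0163
```

```bash
python3 jig.py w6
cat > axis.py <<'E'
from h import *
import sys
from scipy.optimize import least_squares
# barrel (r=7) and nose(r=4) axis from wrist depth: fit a cylinder position/lean in world
im,d,p=load(sys.argv[1]); o=telemetry.observe(); P=o['position'];R=o['tool_rot']
C=cloud(p,d).reshape(-1,3)[d.ravel()>0]; T=C-P
h=np.hypot(T[:,0],T[:,1])
b=T[(h<.010)&(T[:,2]<-.052)&(T[:,2]>-.084)]
f=lambda a:np.hypot(b[:,0]-a[0]-a[2]*(b[:,2]+.07),b[:,1]-a[1]-a[3]*(b[:,2]+.07))-.007
r=least_squares(f,[0,0,0,0],loss='soft_l1',f_scale=.0005); a=r.x
print('n',len(b),'axis offs mm at z-70',(a[:2]*1e3).round(2),'lean',a[2:].round(4),'tip xy',(P[:2]+a[:2]+a[2:]*(-.036)).round(4),(P[:2]+a[:2]).round(4),'rms',np.sqrt((r.fun**2).mean()))
E
python3 axis.py w6
python3 - <<'E'
from h import *
im=cv2.imread('pics/w6.png'); r=cv2.imread('pics/w6_r.png')
cv2.imwrite('pics/w6c.png',np.hstack([cv2.resize(im[130:290,170:330],(480,480),interpolation=cv2.INTER_CUBIC),cv2.resize(r[100:340,330:490],(320,480))]))
E
```

```text
[ 0.52266561 -0.07882431  0.17159312] [[-0.9566, 0.2911, -0.0103], [0.2911, 0.9567, -0.0003], [0.0098, -0.0032, -0.9999]] [-0.31392738  0.46715348 -1.88248769]
proj (np.float64(248.25636815477318), np.float64(195.017232423286)) tool shift cm [-0.20931083 -0.23369922 11.55863961]
13310 0.05615675501022278 ((0.5026469826698303, -0.04305899888277054), (0.060616832226514816, 0.15052630007266998), 29.00617027282715)
n 271 axis offs mm at z-70 [-0.63  0.79] lean [0.003  0.0125] tip xy [ 0.5225 -0.0789] [ 0.5226 -0.0785] rms 0.0002321929562027441
```

View pics/w6c.png

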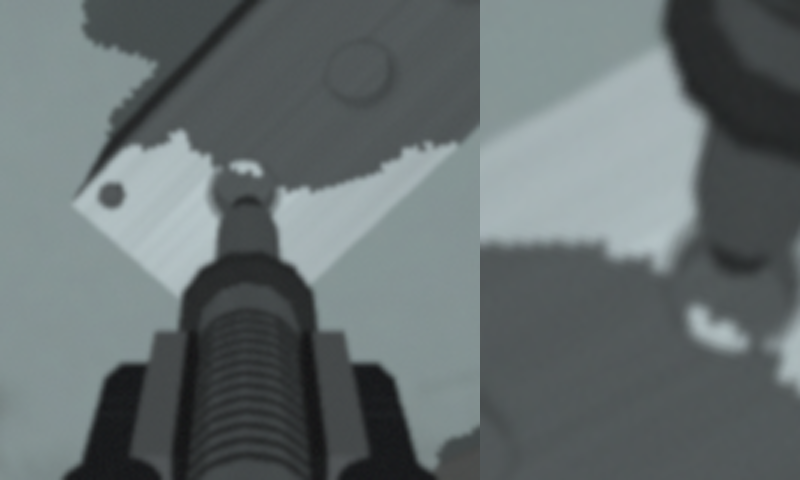

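The crop shows the barrel's centre line at column 247 against the hole at 243.5, so the punch must go about 0.8 mm along -y of the tool. I correct that and enter the nose, which is 8 mm in a 16.4 mm hole.

>>> apply_moves([
  {"tx": -0.06, "ty": -0.08, "tz": 0, "turn": 0, "jaw": -1},
  {"tx": -0.06, "ty": -0.08, "tz": 0.7, "turn": 0, "jaw": -1},
  {"tx": -0.07, "ty": -0.08, "tz": 1.4, "turn": 0, "jaw": -1},
  {"tx": -0.08, "ty": -0.08, "tz": 2.1, "turn": 0, "jaw": -1},
  {"tx": -0.08, "ty": -0.08, "tz": 2.3, "turn": 0, "jaw": -1},
])

```text
time_s: 5.73
position: [0.5231, -0.0801, 0.1485]
tool_rot: [[-0.957, 0.291, -0.01], [0.291, 0.957, -0.001], [0.009, -0.003, -1.0]]
ft_force: [0.4, 0.2, -2.4]
grip_width: 0.016
```

```bash
python3 - <<'E'
from h import *
o=telemetry.observe(); print(o['position'],o['tool_rot'][:,2],o['ft_force'],o['wrist_torque'])
E
python3 jig.py w7; python3 axis.py w7;  python3 - <<'E'
from h import *
im=cv2.imread('pics/w7.png')
cv2.imwrite('pics/w7c.png',cv2.resize(im[150:270,190:310],(600,600),interpolation=cv2.INTER_CUBIC))
E
```

```text
[ 0.52310887 -0.08014275  0.14847156] [-9.61474555e-03 -5.41017459e-04 -9.99953631e-01] [ 0.41767358  0.22174947 -2.4035288 ] [-0.07597078 -0.02882783  0.00561769]
[ 0.52310887 -0.08014275  0.14847156] [[-0.9565, 0.2914, -0.0096], [0.2914, 0.9566, -0.0005], [0.009, -0.0033, -1.0]] [ 0.41767358  0.22174947 -2.4035288 ]
proj (np.float64(249.35198844088413), np.float64(204.34754351282362)) tool shift cm [-0.09943205 -0.12726755  9.24710884]
15816 0.05614104844432575 ((0.5025472640991211, -0.04294416308403015), (0.060652680695056915, 0.15046784281730652), 29.032363891601562)
n 288 axis offs mm at z-70 [-0.06  0.33] lean [0.0036 0.0125] tip xy [ 0.523  -0.0803] [ 0.5231 -0.0798] rms 0.00019557282326943153
```

View pics/w7c.png

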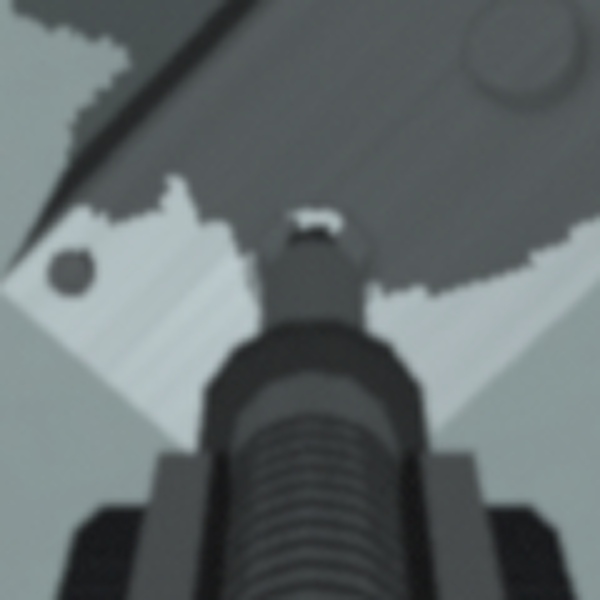

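The nose is inside the hole and the barrel (columns 262–367) is centred on the chamfer ring. I'll continue down gently, watching the force.

>>> apply_moves([
  {"tx": 0, "ty": 0, "tz": 0.2, "turn": 0, "jaw": -1},
  {"tx": 0, "ty": 0, "tz": 0.4, "turn": 0, "jaw": -1},
  {"tx": -0.01, "ty": 0, "tz": 0.6, "turn": 0, "jaw": -1},
  {"tx": -0.01, "ty": 0, "tz": 0.7, "turn": 0, "jaw": -1},
  {"tx": -0.01, "ty": 0, "tz": 0.8, "turn": 0, "jaw": -1},
])

```text
time_s: 6.2
position: [0.5232, -0.0802, 0.1405]
tool_rot: [[-0.957, 0.292, -0.01], [0.292, 0.957, -0.001], [0.009, -0.003, -1.0]]
ft_force: [-0.2, 0.3, -1.4]
grip_width: 0.0162
```

```bash
cat > st.py <<'E'
from h import *
o=telemetry.observe(); print(o['time_s'],o['position'].round(5),o['tool_rot'][:,2].round(4),o['ft_force'].round(2),o['wrist_torque'].round(3),o['grip_width'])
E
python3 st.py
```

```text
6.2 [ 0.52319 -0.08024  0.14051] [-9.6e-03 -5.0e-04 -1.0e+00] [-0.21  0.29 -1.36] [-0.018  0.011 -0.001] 0.016201236472744473
```

>>> apply_moves([
  {"tx": 0, "ty": 0, "tz": 0.1, "turn": 0, "jaw": -1},
  {"tx": 0, "ty": 0, "tz": 0.2, "turn": 0, "jaw": -1},
  {"tx": 0, "ty": 0, "tz": 0.3, "turn": 0, "jaw": -1},
  {"tx": 0, "ty": 0, "tz": 0.35, "turn": 0, "jaw": -1},
  {"tx": 0, "ty": 0, "tz": 0.4, "turn": 0, "jaw": -1},
])

```text
time_s: 6.62
position: [0.5231, -0.0802, 0.1365]
tool_rot: [[-0.957, 0.291, -0.01], [0.292, 0.957, -0.001], [0.009, -0.003, -1.0]]
ft_force: [-0.4, -0.9, -1.6]
grip_width: 0.016
```

Depth is about 26 mm, still free.

>>> apply_moves([
  {"tx": 0, "ty": 0, "tz": 0.1, "turn": 0, "jaw": -1},
  {"tx": 0, "ty": 0, "tz": 0.2, "turn": 0, "jaw": -1},
  {"tx": 0, "ty": 0, "tz": 0.3, "turn": 0, "jaw": -1},
  {"tx": 0, "ty": 0, "tz": 0.35, "turn": 0, "jaw": -1},
  {"tx": -0.01, "ty": 0, "tz": 0.4, "turn": 0, "jaw": -1},
])

```text
time_s: 7.03
position: [0.5233, -0.0803, 0.1326]
tool_rot: [[-0.957, 0.291, -0.009], [0.292, 0.957, -0.001], [0.009, -0.003, -1.0]]
ft_force: [0.3, 0.9, 2.1]
grip_width: 0.0164
```

>>> apply_moves([
  {"tx": 0, "ty": 0, "tz": 0.05, "turn": 0, "jaw": -1},
  {"tx": 0, "ty": 0, "tz": 0.1, "turn": 0, "jaw": -1},
  {"tx": 0, "ty": 0, "tz": 0.1, "turn": 0, "jaw": -1},
])

```text
time_s: 7.28
position: [0.5235, -0.0804, 0.1321]
tool_rot: [[-0.957, 0.291, -0.009], [0.292, 0.957, -0.001], [0.008, -0.003, -1.0]]
ft_force: [-1.0, 1.2, 3.6]
grip_width: 0.016
```

```bash
python3 st.py
```

```text
7.2833 [ 0.52347 -0.08035  0.1321 ] [-0.0085 -0.001  -1.    ] [-1.02  1.17  3.56] [ 0.13   0.3   -0.022] 0.01595475473567385
```

Depth is about 30 mm, with axial resistance building and the barrel 12 mm into the guide, so this is the strip. I press on in small steps.

>>> apply_moves([
  {"tx": 0, "ty": 0, "tz": 0.1, "turn": 0, "jaw": -1},
  {"tx": 0, "ty": 0, "tz": 0.15, "turn": 0, "jaw": -1},
  {"tx": 0, "ty": 0, "tz": 0.2, "turn": 0, "jaw": -1},
  {"tx": 0, "ty": 0, "tz": 0.25, "turn": 0, "jaw": -1},
  {"tx": 0, "ty": 0, "tz": 0.3, "turn": 0, "jaw": -1},
])

```text
time_s: 7.7
position: [0.5237, -0.0804, 0.1299]
tool_rot: [[-0.957, 0.291, -0.007], [0.291, 0.957, -0.001], [0.007, -0.004, -1.0]]
ft_force: [-1.5, 0.5, 8.4]
grip_width: 0.0165
```

```bash
python3 st.py
```

```text
7.7 [ 0.52365 -0.08041  0.1299 ] [-0.0074 -0.0015 -1.    ] [-1.54  0.54  8.37] [0.232 0.471 0.003] 0.016474274403119063
```

Net load is about 10 N at about 2.2 mm of give, which matches the spring. The trip is expected near TCP z = 0.126, so I press through it and hold.

>>> apply_moves([
  {"tx": 0.03, "ty": 0, "tz": 0.2, "turn": 0, "jaw": -1},
  {"tx": 0.05, "ty": 0, "tz": 0.35, "turn": 0, "jaw": -1},
  {"tx": 0.05, "ty": 0, "tz": 0.5, "turn": 0, "jaw": -1},
  {"tx": 0.05, "ty": 0, "tz": 0.6, "turn": 0, "jaw": -1},
  {"tx": 0.05, "ty": 0, "tz": 0.65, "turn": 0, "jaw": -1},
])

```text
time_s: 8.12
position: [0.5231, -0.0803, 0.1236]
tool_rot: [[-0.957, 0.291, -0.007], [0.291, 0.957, -0.002], [0.006, -0.004, -1.0]]
ft_force: [-0.4, -1.0, 2.0]
grip_width: 0.0162
```

```bash
python3 st.py
```

```text
8.1167 [ 0.52313 -0.08026  0.12358] [-0.0071 -0.0016 -1.    ] [-0.42 -1.    2.01] [ 0.043  0.195 -0.004] 0.016181350926626214
```

The force dropped to about 4 N net at about 8.5 mm of travel, so the spring has tripped. I'll hold it pressed.

>>> apply_moves([
  {"tx": 0, "ty": 0, "tz": 0.05, "turn": 0, "jaw": -1},
  {"tx": 0, "ty": 0, "tz": 0.05, "turn": 0, "jaw": -1},
  {"tx": 0, "ty": 0, "tz": 0.05, "turn": 0, "jaw": -1},
  {"tx": 0, "ty": 0, "tz": 0.05, "turn": 0, "jaw": -1},
  {"tx": 0, "ty": 0, "tz": 0.05, "turn": 0, "jaw": -1},
])

```text
time_s: 8.53
position: [0.5232, -0.0803, 0.1231]
tool_rot: [[-0.957, 0.291, -0.007], [0.291, 0.957, -0.002], [0.006, -0.004, -1.0]]
ft_force: [-0.8, 0.0, 3.9]
grip_width: 0.0162
```

```bash
python3 st.py
```

```text
8.5333 [ 0.52316 -0.08028  0.12312] [-0.007  -0.0016 -1.    ] [-0.77  0.02  3.91] [0.09  0.212 0.02 ] 0.016181820807284277
```

Net is about 5.5 N past the trip and held for over 0.4 s. Withdrawing.

>>> apply_moves([
  {"tx": 0, "ty": 0, "tz": -1, "turn": 0, "jaw": -1},
  {"tx": 0.02, "ty": 0, "tz": -2.5, "turn": 0, "jaw": -1},
  {"tx": 0.03, "ty": 0, "tz": -4.2, "turn": 0, "jaw": -1},
  {"tx": 0.05, "ty": 0, "tz": -5.8, "turn": 0, "jaw": -1},
  {"tx": 0.06, "ty": 0, "tz": -7, "turn": 0, "jaw": -1},
])

```text
time_s: 8.95
position: [0.5231, -0.08, 0.1938]
tool_rot: [[-0.957, 0.291, -0.007], [0.291, 0.957, -0.002], [0.006, -0.004, -1.0]]
ft_force: [0.3, -0.0, -1.3]
grip_width: 0.0161
```

>>> apply_moves([
  {"tx": 0, "ty": 0, "tz": -2, "turn": 0, "jaw": -1},
  {"tx": 0, "ty": 0, "tz": -4, "turn": 0, "jaw": -1},
  {"tx": 0, "ty": 0, "tz": -5.5, "turn": 0, "jaw": -1},
  {"tx": 0, "ty": 0, "tz": -5.5, "turn": 0, "jaw": -1},
  {"tx": 0, "ty": 0, "tz": -5.5, "turn": 0, "jaw": -1},
])

```text
time_s: 9.37
position: [0.5235, -0.0799, 0.2483]
tool_rot: [[-0.957, 0.291, -0.007], [0.291, 0.957, -0.002], [0.006, -0.004, -1.0]]
ft_force: [-0.6, -0.5, -2.6]
grip_width: 0.0164
```

```bash
python3 st.py
python3 - <<'E'
from h import *
im,d,p=snap('wrist','w8')
o=telemetry.observe();P=o['position'];R=o['tool_rot']; print('shift cm',R.T@(np.array([.5225,.2627,P[2]])-P)*100)
T=(cloud(p,d).reshape(-1,3)[d.ravel()>0]-P)@R
q=T[(np.hypot(T[:,0],T[:,1])<.02)]
for a in (.03,.06,.07,.09,.1):
    s=q[(q[:,2]>=a)&(q[:,2]<a+.01)]
    if len(s):print(a,len(s),s.min(0).round(4),s.max(0).round(4),s.mean(0).round(4))
E
```

```text
9.3667 [ 0.52346 -0.07989  0.2483 ] [-0.0067 -0.0017 -1.    ] [-0.58 -0.54 -2.64] [ 0.003 -0.001 -0.034] 0.016397403206815743
shift cm [10.04219307 32.74293717 -0.03595546]
0.03 706 [-0.0021 -0.0119  0.03  ] [0.0125 0.0133 0.04  ] [0.0068 0.0008 0.0359]
0.06 117 [-0.0009 -0.0064  0.0602] [0.0064 0.007  0.0699] [0.0048 0.0004 0.0649]
0.07 110 [-0.0011 -0.0065  0.07  ] [0.0063 0.0072 0.08  ] [0.0046 0.0006 0.0748]
0.09 23 [ 0.0007 -0.003   0.093 ] [0.003  0.0034 0.0987] [0.0022 0.0001 0.0964]
0.1 1 [ 0.0026 -0.0002  0.1   ] [ 0.0026 -0.0002  0.1   ] [ 0.0026 -0.0002  0.1   ]
```

The punch hasn't slipped in the grip. Returning over the stand.

>>> apply_moves([
  {"tx": 1, "ty": 3.3, "tz": 0, "turn": 0, "jaw": -1},
  {"tx": 2, "ty": 6.8, "tz": 0, "turn": 0, "jaw": -1},
  {"tx": 3.1, "ty": 10.3, "tz": 0, "turn": 0, "jaw": -1},
  {"tx": 4.2, "ty": 13.8, "tz": 0, "turn": 0, "jaw": -1},
  {"tx": 5.3, "ty": 17.3, "tz": 0, "turn": 0, "jaw": -1},
])

```text
time_s: 9.83
position: [0.5221, 0.1028, 0.2456]
tool_rot: [[-0.956, 0.292, -0.011], [0.292, 0.956, -0.001], [0.011, -0.004, -1.0]]
ft_force: [0.9, 0.2, -1.6]
grip_width: 0.0162
```

>>> apply_moves([
  {"tx": 1.1, "ty": 3.5, "tz": 0, "turn": 0, "jaw": -1},
  {"tx": 2.2, "ty": 7, "tz": 0, "turn": 0, "jaw": -1},
  {"tx": 3.3, "ty": 10.5, "tz": 0, "turn": 0, "jaw": -1},
  {"tx": 4.2, "ty": 13.5, "tz": 0, "turn": 0, "jaw": -1},
  {"tx": 4.7, "ty": 15.3, "tz": 0, "turn": 0, "jaw": -1},
])

```text
time_s: 10.25
position: [0.5207, 0.2659, 0.2434]
tool_rot: [[-0.957, 0.289, -0.015], [0.29, 0.957, -0.001], [0.014, -0.005, -1.0]]
ft_force: [0.2, 0.0, -0.9]
grip_width: 0.016
```

>>> apply_moves([
  {"tx": 0, "ty": 0, "tz": 0, "turn": 0, "jaw": -1},
  {"tx": 0, "ty": 0, "tz": 0, "turn": 0, "jaw": -1},
])

```text
time_s: 10.42
position: [0.5199, 0.2665, 0.2412]
tool_rot: [[-0.958, 0.288, -0.018], [0.288, 0.958, -0.002], [0.017, -0.007, -1.0]]
ft_force: [-0.1, -0.1, -2.5]
grip_width: 0.0162
```

```bash
python3 st.py
cat > fin.py <<'E'
from h import *
o=telemetry.observe();P=o['position'];R=o['tool_rot']
im,d,p=snap('wrist','w9')
X=cloud(p,d).reshape(-1,3)[d.ravel()>0]
q=X[(np.hypot(X[:,0]-.522,X[:,1]-.262)<.055)&(abs(X[:,2]-.075)<.003)]
r=cv2.minAreaRect(q[:,:2].astype(np.float32)); print(r)
for z in (.12,.1182): print(z,'shift cm',R.T@(np.array([.5222,.2627,z])-P)*100)
E
python3 fin.py
```

```text
10.4167 [0.51992 0.26652 0.24123] [-0.0182 -0.0023 -0.9998] [-0.14 -0.08 -2.49] [-0.038  0.014  0.011] 0.016221066640663993
((0.5225796103477478, 0.2628718614578247), (0.07038779556751251, 0.07023777067661285), 12.6618070602417)
0.12 shift cm [-0.5317308  -0.2104266  12.11738144]
0.1182 shift cm [-0.53474687 -0.20909757 12.29735127]
```

>>> apply_moves([
  {"tx": -0.5, "ty": -0.23, "tz": 0, "turn": 0, "jaw": -1},
  {"tx": -0.5, "ty": -0.23, "tz": 2, "turn": 0, "jaw": -1},
  {"tx": -0.5, "ty": -0.23, "tz": 3.5, "turn": 0, "jaw": -1},
  {"tx": -0.5, "ty": -0.23, "tz": 4.6, "turn": 0, "jaw": -1},
  {"tx": -0.5, "ty": -0.23, "tz": 4.9, "turn": 0, "jaw": -1},
])

```text
time_s: 10.88
position: [0.5233, 0.2599, 0.1906]
tool_rot: [[-0.957, 0.291, -0.021], [0.291, 0.957, -0.003], [0.019, -0.009, -1.0]]
ft_force: [-1.0, 0.5, -1.7]
grip_width: 0.0161
```

```bash
python3 st.py; python3 fin.py; python3 axis.py w9
```

```text
10.8833 [0.52329 0.25992 0.19061] [-0.021  -0.0035 -0.9998] [-1.04  0.46 -1.74] [-0.065 -0.02  -0.015] 0.01610572854536276
((0.5224938988685608, 0.26291555166244507), (0.07050895690917969, 0.07019774615764618), 12.594463348388672)
0.12 shift cm [0.05090632 0.30072792 7.06024618]
0.1182 shift cm [0.04747409 0.3024275  7.24020543]
n 277 axis offs mm at z-70 [-1.   -0.21] lean [0.0109 0.0139] tip xy [0.5221 0.2595] [0.5225 0.26  ] rms 0.00018118476693090963
```

>>> apply_moves([
  {"tx": 0.03, "ty": 0.3, "tz": 0, "turn": 0, "jaw": -1},
  {"tx": 0.02, "ty": 0.3, "tz": 0, "turn": 0, "jaw": -1},
  {"tx": 0.01, "ty": 0.3, "tz": 0.8, "turn": 0, "jaw": -1},
  {"tx": 0, "ty": 0.3, "tz": 1.6, "turn": 0, "jaw": -1},
  {"tx": 0, "ty": 0.3, "tz": 2, "turn": 0, "jaw": -1},
])

```text
time_s: 11.35
position: [0.5236, 0.2628, 0.1699]
tool_rot: [[-0.957, 0.291, -0.022], [0.291, 0.957, -0.004], [0.02, -0.01, -1.0]]
ft_force: [-0.5, -0.6, -2.2]
grip_width: 0.0164
```

```bash
python3 st.py; python3 fin.py; python3 axis.py w9
```

```text
11.35 [0.52358 0.26284 0.16992] [-0.0215 -0.0036 -0.9998] [-0.5  -0.58 -2.16] [ 0.005 -0.026  0.001] 0.016353054476860595
((0.5223323702812195, 0.26286327838897705), (0.07047349214553833, 0.07030049711465836), 12.626291275024414)
0.12 shift cm [ 0.03015697 -0.00510006  4.99363611]
0.1182 shift cm [ 2.66392282e-02 -3.34647644e-03  5.17359319e+00]
n 293 axis offs mm at z-70 [-0.6   0.05] lean [0.014  0.0145] tip xy [0.5222 0.2623] [0.5227 0.2629] rms 0.00020549539532400084
```

>>> apply_moves([
  {"tx": -0.01, "ty": 0, "tz": 1, "turn": 0, "jaw": -1},
  {"tx": -0.02, "ty": 0, "tz": 2, "turn": 0, "jaw": -1},
  {"tx": -0.03, "ty": 0, "tz": 3, "turn": 0, "jaw": -1},
  {"tx": -0.04, "ty": 0, "tz": 4, "turn": 0, "jaw": -1},
  {"tx": -0.05, "ty": 0, "tz": 4.5, "turn": 0, "jaw": -1},
])

```text
time_s: 11.82
position: [0.5222, 0.2623, 0.1226]
tool_rot: [[-0.957, 0.291, -0.025], [0.291, 0.957, -0.005], [0.023, -0.012, -1.0]]
ft_force: [-0.2, -0.1, -2.2]
grip_width: 0.0158
```

```bash
python3 st.py
```

```text
11.8167 [0.52223 0.26233 0.12263] [-0.0249 -0.0045 -0.9997] [-0.18 -0.06 -2.23] [-0.018 -0.02   0.024] 0.01578564369635903
```

>>> apply_moves([
  {"tx": -0.01, "ty": 0.03, "tz": 0.1, "turn": 0, "jaw": -1},
  {"tx": -0.01, "ty": 0.03, "tz": 0.2, "turn": 0, "jaw": -1},
  {"tx": -0.01, "ty": 0.03, "tz": 0.3, "turn": 0, "jaw": -1},
  {"tx": -0.01, "ty": 0.03, "tz": 0.4, "turn": 0, "jaw": -1},
])

```text
time_s: 12.15
position: [0.5226, 0.2627, 0.119]
tool_rot: [[-0.957, 0.291, -0.024], [0.291, 0.957, -0.004], [0.022, -0.011, -1.0]]
ft_force: [-0.2, 0.9, -2.1]
grip_width: 0.0164
```

```bash
python3 st.py
```

```text
12.15 [0.52257 0.26266 0.11902] [-0.024  -0.0043 -0.9997] [-0.19  0.93 -2.06] [-0.    -0.046  0.05 ] 0.016374323598119876
```

>>> apply_moves([
  {"tx": 0, "ty": 0, "tz": 0.04, "turn": 0, "jaw": -1},
  {"tx": 0, "ty": 0, "tz": 0.08, "turn": 0, "jaw": -1},
  {"tx": 0, "ty": 0, "tz": 0.1, "turn": 0, "jaw": -1},
])

```text
time_s: 12.4
position: [0.5227, 0.2627, 0.1184]
tool_rot: [[-0.957, 0.291, -0.023], [0.291, 0.957, -0.004], [0.021, -0.011, -1.0]]
ft_force: [-0.3, -0.9, 1.0]
grip_width: 0.0163
```

```bash
python3 st.py
```

```text
12.4 [0.52271 0.26271 0.11837] [-0.0232 -0.004  -0.9997] [-0.27 -0.94  0.99] [-0.037  0.116  0.019] 0.016273437105037248
```

The collar is touching (net about 3 N) at the original grasp height. I'll release slightly, then open and rise.

>>> apply_moves([
  {"tx": 0, "ty": 0, "tz": 0, "turn": 0, "jaw": -0.5},
  {"tx": 0, "ty": 0, "tz": 0, "turn": 0, "jaw": -0.3},
  {"tx": 0, "ty": 0, "tz": 0, "turn": 0, "jaw": 0},
  {"tx": 0, "ty": 0, "tz": 0, "turn": 0, "jaw": 0.4},
  {"tx": 0, "ty": 0, "tz": 0, "turn": 0, "jaw": 0.4},
])

```text
time_s: 12.82
position: [0.5228, 0.2627, 0.1185]
tool_rot: [[-0.957, 0.291, -0.023], [0.291, 0.957, -0.004], [0.021, -0.011, -1.0]]
ft_force: [0.3, -0.0, -0.1]
grip_width: 0.0594
```

>>> apply_moves([
  {"tx": 0.02, "ty": 0, "tz": -1, "turn": 0, "jaw": 0.4},
  {"tx": 0.06, "ty": 0, "tz": -3, "turn": 0, "jaw": 0.4},
  {"tx": 0.1, "ty": 0, "tz": -6, "turn": 0, "jaw": 0.4},
  {"tx": 0.2, "ty": 0, "tz": -9.5, "turn": 0, "jaw": 0.4},
  {"tx": 0.2, "ty": 0, "tz": -12.5, "turn": 0, "jaw": 0.4},
])

```text
time_s: 13.23
position: [0.5236, 0.2639, 0.2465]
tool_rot: [[-0.957, 0.291, -0.022], [0.291, 0.957, -0.004], [0.02, -0.01, -1.0]]
ft_force: [-0.2, -0.2, 0.6]
grip_width: 0.0596
```

>>> apply_moves([
  {"tx": 0, "ty": 0, "tz": 0, "turn": 0, "jaw": 0.4},
  {"tx": 0, "ty": 0, "tz": 0, "turn": 0, "jaw": 0.4},
  {"tx": 0, "ty": 0, "tz": 0, "turn": 0, "jaw": 0.4},
])

```text
time_s: 13.48
position: [0.5232, 0.2638, 0.2462]
tool_rot: [[-0.957, 0.291, -0.022], [0.291, 0.957, -0.004], [0.02, -0.01, -1.0]]
ft_force: [-0.3, -0.4, 0.1]
grip_width: 0.0597
```

```bash
python3 st.py; python3 look.py w10
python3 - <<'E'
from h import *
snap('side','side1'); snap('top','top1')
a=cv2.imread('pics/w10.png'); b=cv2.imread('pics/side1.png'); c=cv2.imread('pics/top1.png')
o=np.hstack([cv2.resize(a,(400,300)),cv2.resize(b[120:270,145:345],(400,300),interpolation=cv2.INTER_CUBIC)])
cv2.imwrite('pics/final.png',np.vstack([o,np.hstack([cv2.resize(c,(400,300)),cv2.resize(cv2.imread('pics/top0.png'),(400,300))])]))
E
```

```text
13.4833 [0.52321 0.26376 0.24619] [-0.0222 -0.0037 -0.9997] [-0.28 -0.38  0.11] [-0.021 -0.057  0.031] 0.059737600438334794
13.4833 [0.52320594 0.2637602  0.2461919 ] [[-0.957, 0.291, -0.022], [0.291, 0.957, -0.004], [0.02, -0.01, -1.0]] 0.059737600438334794 [-0.275369   -0.38247953  0.11415262]
stand proj (np.float64(248.22391688397846), np.float64(208.77384345167513))
stand proj (np.float64(250.2866655631702), np.float64(176.94071287038008))
4325 [0.51708617 0.26467143 0.07519667] ((0.5226913690567017, 0.2628464102745056), (0.07054568827152252, 0.0703425258398056), 12.648609161376953)
563 [0.52036446 0.26374555 0.15818395] ((0.5218095779418945, 0.2631775736808777), (0.018307026475667953, 0.01827803999185562), 32.54862976074219)
948 [0.51833362 0.26446362 0.1453699 ] ((0.5218011736869812, 0.2631915807723999), (0.01830320619046688, 0.018313826993107796), 32.621700286865234)
```

View pics/final.png

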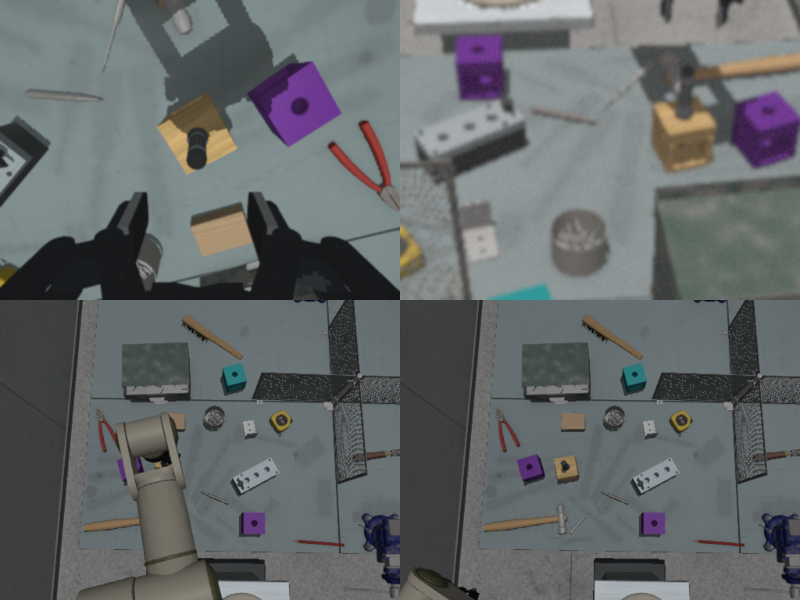

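The punch stands upright in its tan stand: cap at (197,155) in the wrist tile, cap top height about 0.160 as before. The bracket, plain punch and offcut are where they were. Handing in.

```bash
python3 -c "
from rig import close_job; print(close_job())"
```

```text
the job is handed in; nothing more can be done
None
```

The punch was tripped once in the guide hole farthest from the thumb screw and is back upright in its stand. I handed the job in at about 13.6 s; the hand-in gives no verdict.

- **Strike:** The point met the strip about 30 mm below the hole's mouth. The load rose to about 10 N, then dropped to about 4 N at roughly 8.5 mm of travel, which is the trip. I kept it pressed for over 0.4 s at up to about 6 N net, then withdrew.
- **No sign of trouble:** The highest end load I read was about 10 N. The force should peak at about 13 N at the trip, which fell between readings. The punch's height in the grip did not change; it shifted sideways by about 0.4 mm.
- **Last checks:** The wrist and side pictures show the punch upright, its cap axis within about 1 mm of the stand's centre and its height as at the start. The angle bracket, plain centre punch and offcut look unmoved, the gripper is clear and the force reads about zero.
- **Disagreements:** The top camera placed the stand and jig about 2 mm differently in y from the wrist camera, and I used the wrist camera. The tool had crept to about 1.3° of tilt by the time I put the punch back. It caused no contact in the stand's hole beyond the collar seating at about 3 N.

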